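# Lay the head-heavy hinge arm in its riveting rest

## Task

Lift the head-heavy hinge arm (the long grey square tube with the blue head) close to its balance point so that it hangs level, and lay it gently down in both cradles of the rest, level, with the blue head just outside the yellow cradle. Do not let it tip or drop, and leave the short plain tube and the cup where they are.

Things in the scene. Friction and masses are not known exactly. Their poses are not given: they have to be found in the camera images.
- hinge_arm_balance (a point): Balance point of the loose hinge arm (grey metal 30 x 30 mm square tube, 260 mm long, heavy blue head at one end, about 0.85 kg), half-way up the tube: 15 mm above its flat underside. x along the tube to the head, z up. Tube from -194 (open end) to +66 mm, then the head: 40 mm long, 64 wide, 44 high. A light grip at mid-length lets the head sag; grip across the tube (along y).
- rest_seat (a point): Where the arm's balance point shall lie, 65 mm above the worktop, in a fixed rest: dark plate (176 x 76 x 8 mm) with two open-topped cradles, each 12 mm thick. x along the rest to the yellow cradle, z up. Yellow cradle at x +44 mm, grey at -88; fingers fit between. Seats 50 mm above worktop, 46 mm wide, arms flare to 68 mm at 82 mm high. The head then hangs 16 mm outside yellow.
- plain_tube: Bystander: short plain square steel tube, 32 x 160 x 32 mm, no head, lying loose. Origin at the centre of its underside, its length along y.
- cup: Bystander: worn red steel cup, 65 mm across, 63 mm high with the pins in it, standing loose. Origin at the centre of its underside.

How it is judged:
On the way:
1. the hinge arm is held in the gripper within 30 mm of its balance point, 80 mm or more off the worktop and level within 10 degrees (height (world z) of hinge_arm_balance above 0.095 m and angle between hinge_arm_balance's own z axis and vertical below 0.175 rad and contact force between the fingers and hinge_arm above 2 N and x of the grasp point in the frame of hinge_arm_balance between -0.03 and 0.03 m), for 0.3 s.
At the end, for the whole second after the job is handed in: The arm rests still in both cradles: down within 8 mm, level within 6 deg, in line within 10 deg and 15 mm sideways, blue head outside the yellow cradle, balance point -22 to +30 mm along from its place; plain tube and cup within 30 mm of their starts (x of hinge_arm_balance in the frame of rest_seat between -0.022 and 0.03 m and y of hinge_arm_balance in the frame of rest_seat between -0.015 and 0.015 m and z of hinge_arm_balance in the frame of rest_seat between -0.008 and 0.008 m and angle between the x axis of hinge_arm_balance and the x axis of rest_seat, either way round below 0.175 rad and angle between hinge_arm_balance's own z axis and vertical below 0.1 rad and contact force between hinge_arm and rest above 2 N and linear speed of hinge_arm below 0.02 m/s and distance of each of plain_tube, cup from where it was at the start of the episode below 0.03 m); the robot touches nothing.
It fails at once if the hinge arm tips by more than 20 degrees (angle between hinge_arm_balance's own z axis and vertical above 0.35 rad).
It fails at once if the hinge arm is dropped (falls faster than 0.6 m/s out of the fingers) (contact force between the fingers and hinge_arm below 0.1 N and linear speed of hinge_arm above 0.6 m/s).
It fails at once if the plain tube or the cup is pushed more than 30 mm (distance of any of plain_tube, cup from where it was at the start of the episode above 0.03 m).
It also fails if it takes over 42 s, if anything falls off the work surface, if the arm or the gripper's body presses on something with over 40 N, if the wrist force passes 120 N, or if a joint passes its speed limit or range.

## Robot

A 6-joint arm with a two-finger parallel gripper is mounted at the origin on a cart in front of the work surface, level with it; the furniture and walls round the work are solid. World frame = base frame: x ahead of the robot, y to its left, z up, the work surface at z = 0. Lengths are in m, angles in rad, forces in N, time in s.
With the tool pointing down it reaches from about 0.4 to 0.825 m from the base axis. Payload 7 kg.
Tool frame: the origin (TCP) lies on the centre line of the jaws, within the pads' length; the fingertips stand 25 mm ahead of it and the grasp point (between the pads) lies 6 mm ahead of it (ctrl.tip_reach is the distance from the TCP to the fingertips, in m); x points along the fingers, y is the direction in which the jaws open and shut, and the axes are right-handed (so a half turn about x gives the same grasp; the last joint's range is limited). The gripper opens to 85 mm and grips with 20 to 120 N. Pads are 22 mm wide; open, the fingers measure 114 mm over their backs; the gripper's body (76 mm by 85 mm) begins 54 mm behind the grasp point. The pads swing forward as they close: fully open they stand 13 mm farther back than shut.
Start: joints at [1.45, 0.359, 0.012, 0, -1.224, -0.288], TCP at [0.268, 0.619, 0.256] pointing down, gripper open.
Joint ranges: [-3.07, 3.07], [-1.43, 2.12], [-1.02, 1.25], [-3.03, 1.67], [-3.05, -0], [-3.03, 3.03]. Speed limits (rad/s): [2.39, 2.39, 3.01, 3.14, 3.14, 3.14].

## Interface

Orientations are given as a unit quaternion [x, y, z, w].
In Python, from station import ctrl, effector, capture, readout gives the robot as it stands. Calls block until the motion is done:
- ctrl.reach(position, orientation): joint-space move of the TCP to a pose.
- ctrl.line_to(position, v=0.15, orientation=None, f_stop=None): straight line of the TCP; orientation=None keeps the orientation; v is the mean speed in m/s. With f_stop (N) it stops when the force on the tool has changed by that much, and returns True; else False.
- ctrl.move_j(angles): joint-space move.
- effector.gripper_to(opening, effort=None): opening from 0.0 (shut) to 1.0 (fully open); effort is the grip in N (None keeps the last); returns when the fingers have stopped.
- ctrl.wait(seconds).
- ctrl.inverse_kinematics(position, orientation): joint angles nearest the present ones, or None.
- capture(name): name is "side" or "top"; returns a dict with "color" (384x512x3 uint8, blue, green, red), "fx", "fy", "cx", "cy" (pixels), "rvec" (rotation vector, rad) and "tvec" (3), from world to camera coordinates, as OpenCV has them. Camera axes: x right, y down, z forward; pixel columns grow to the right and rows downward; lengths in m; the calibration is good to about 2 mm. A picture is of the moment at which its call begins. There is no depth.
A pose or a line that the arm cannot do raises ctrl.PlanningError and nothing moves.
- ctrl.job_done(): hands the job in, once; it reports no verdict.
Readings, each from a call of its own:
- readout.get_clock(): time.
- readout.get_qpos(): joint angles.
- readout.get_qd(): joint speeds.
- readout.get_joint_efforts(): joint torques, N m.
- readout.get_ee_pos(): TCP position.
- readout.get_tool_rot(): TCP orientation.
- readout.get_force(): force on the tool from outside, world axes, zero at the start.
- readout.get_ft_torque(): the same for the moment, N m.
- readout.get_gripper_width(): opening from 0.0 (shut) to 1.0 (fully open).
Only numpy, scipy, OpenCV 4.12 (cv2) and the standard library are available. Lean on these libraries where they do the work, as an engineer would, in place of code of your own. Each camera call takes 0.05 s, during which the arm holds its last target. There are 200 camera calls.

## Working session

There is one attempt and no reset: what is moved stays moved. The work goes in short steps, each a Python script; the robot and the scene stay as the last script left them, time stands still between calls to the robot, and variables do not carry over. Pictures are saved under pics/ and viewed, about 8 in all and at most 12, crops included, and the job is handed in when it is done.

```bash
mkdir -p pics; ls; cat > h.py <<'E'
import numpy as np, cv2
from station import ctrl, effector, capture, readout
def cam(c):
    R=cv2.Rodrigues(np.array(c['rvec'],float))[0]; t=np.array(c['tvec'],float).ravel()
    K=np.array([[c['fx'],0,c['cx']],[0,c['fy'],c['cy']],[0,0,1]],float); return K,R,t
def ray(c,uv,z):
    K,R,t=cam(c); uv=np.atleast_2d(np.array(uv,float))
    d=(np.linalg.inv(K)@np.c_[uv,np.ones(len(uv))].T).T@R; o=-R.T@t
    return o+d*((z-o[2])/d[:,2])[:,None]
def proj(c,P):
    K,R,t=cam(c); p=(np.atleast_2d(P)@R.T+t)@K.T; return p[:,:2]/p[:,2:]
E
python3 - <<'E'
from h import *
import pickle
for n in('top','side'):
    c=capture(n);pickle.dump(c,open(n+'0.pkl','wb'))
    K,R,t=cam(c);print(n,-R.T@t,R[2],c['fx'])
    cv2.imwrite(f'pics/{n}0.png',cv2.resize(c['color'],None,fx=1.5,fy=1.5,interpolation=cv2.INTER_CUBIC))
E
```

```text
pics
top [0.49086935 0.18496468 1.01623179] [ 0.05326893  0.02318186 -0.99831109] 351.7760077442299
side [ 0.46578377 -0.60332684  0.72436924] [ 0.08435841  0.76639312 -0.63680864] 451.9345633493142
```

View pics/top0.png

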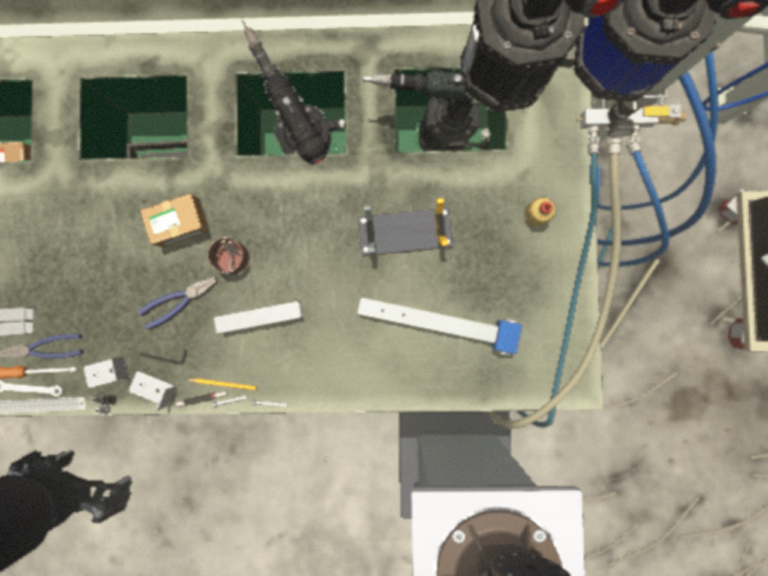

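View pics/side0.png

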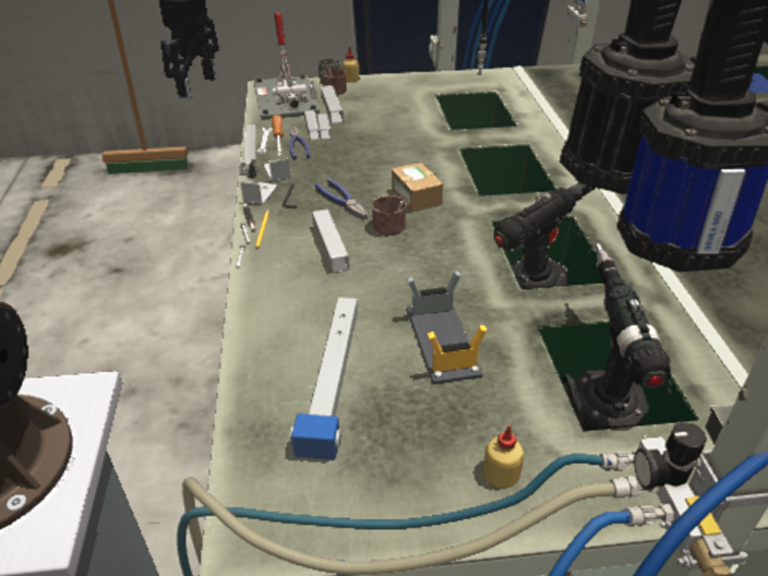

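Top view (1.5x): the arm runs from its open end at (360,306) to the blue head at (509,337). The rest's grey cradle is at x≈370 and its yellow one at x≈443 (y≈230). The plain tube is at (258,318) and the cup at (229,256). Next I'll measure.

```bash
cat > m.py <<'E'
from h import *
def measure(c,ztube=.03,zhead=.044,roi=(225,190,360,240)):
    im=c['color'];hsv=cv2.cvtColor(im,cv2.COLOR_BGR2HSV)
    x0,y0,x1,y1=roi
    def big(m):
        k=np.zeros_like(m);k[y0:y1,x0:x1]=m[y0:y1,x0:x1]
        cs=cv2.findContours(k,cv2.RETR_EXTERNAL,cv2.CHAIN_APPROX_NONE)[0]
        return max(cs,key=cv2.contourArea)
    b=big(cv2.inRange(hsv,(100,120,60),(125,255,255)))
    t=big(cv2.inRange(hsv,(0,0,170),(180,45,255)))
    B=ray(c,b[:,0],zhead)[:,:2];T=ray(c,t[:,0],ztube)[:,:2]
    return [cv2.minAreaRect(p.astype(np.float32)*1000) for p in (B,T)],B,T
def axis(c,**k):
    (rb,rt),B,T=measure(c,**k)
    bx=cv2.boxPoints(rt);e=[bx[1]-bx[0],bx[2]-bx[1]];u=max(e,key=np.linalg.norm);u=u/np.linalg.norm(u)
    hb=np.array(rb[0]);ct=np.array(rt[0])
    if u@(hb-ct)<0:u=-u
    s=T*1000@u;return rb,rt,u,s.min(),s.max(),hb@u,ct
E
python3 - <<'E'
from m import *
import pickle
c=pickle.load(open('top0.pkl','rb'))
rb,rt,u,s0,s1,hs,ct=axis(c)
print('head',rb);print('tube',rt,'u',u,'ang',np.degrees(np.arctan2(u[1],u[0])))
n=np.array([-u[1],u[0]])
for nm,s in(('open',s0+194),('headctr',hs-86),('tubehead',s1-66)):
    print(nm,(u*s+n*(ct@n))/1000)
s=pickle.load(open('side0.pkl','rb'))
# yellow / rest
for nm,cc,roi in(('top',c,(230,125,310,175)),('side',s,(265,175,335,260))):
    im=cc['color'];hsv=cv2.cvtColor(im,cv2.COLOR_BGR2HSV)
    x0,y0,x1,y1=roi
    m=cv2.inRange(hsv,(15,130,80),(35,255,255))[y0:y1,x0:x1]
    p=np.argwhere(m)[:,::-1]+[x0,y0];print(nm,'yellow',len(p),p.min(0),p.max(0))
x=c['color'][125:180,230:310];a=cv2.resize(x,None,fx=5,fy=5,interpolation=cv2.INTER_CUBIC)
y=s['color'][170:260,265:335];b=cv2.resize(y,None,fx=5,fy=5,interpolation=cv2.INTER_CUBIC)
o=np.zeros((450,760,3),np.uint8);o[:275,:400]=a;o[:450,405:755]=b
cv2.imwrite('pics/rest.png',o)
print('cup,plain',ray(c,[[153,171],[172,212]],.03))
E
```

```text
head ((440.1299743652344, -20.36212158203125), (36.74605178833008, 51.9254150390625), 76.51659393310547)
tube ((478.2992858886719, 124.36123657226562), (263.21356201171875, 41.44186782836914), 77.24617004394531) u [-0.22076277 -0.9753276 ] ang -102.75383
open [0.46452525 0.06350739]
headctr [0.46426347 0.06235085]
tubehead [0.46381582 0.06037313]
top yellow 77 [291 132] [298 163]
side yellow 518 [285 217] [323 247]
cup,plain [[0.59787487 0.49432872 0.03      ]
 [0.48101701 0.44054903 0.03      ]]
```

View pics/rest.png

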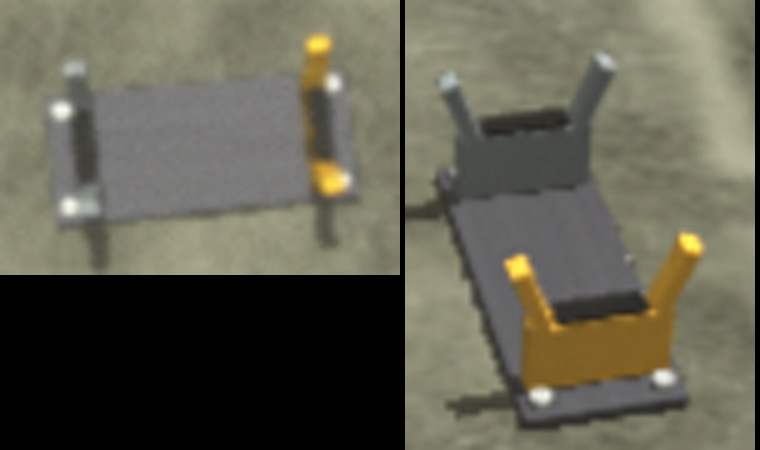

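The zoom shows the four arm tips clearly. In the top crop the grey tips are at (75,68) and (88,195), the yellow ones at (318,45) and (332,180). In the side crop the grey ones are at (448,78) and (603,62), the yellow ones at (517,266) and (690,243). I'll triangulate these and refine the tube centreline.

```bash
python3 - <<'E'
from m import *
import pickle
c=pickle.load(open('top0.pkl','rb'));s=pickle.load(open('side0.pkl','rb'))
f=lambda p,o:(np.array(p,float)+.5)/5-.5+o
t=f([[75,68],[88,197],[318,44],[332,182]],[230,125])
d=f([[603-405,62],[448-405,80],[690-405,243],[517-405,266]],[265,170])
def P(c):K,R,tt=cam(c);return K@np.c_[R,tt]
X=cv2.triangulatePoints(P(c),P(s),t.T,d.T);X=(X[:3]/X[3]).T;print('tips',X.round(4))
Z=ray(c,t,.081);print('top@.081',Z.round(4))
for T in(X,Z):
    g=(T[0]+T[1])/2;y=(T[2]+T[3])/2;u=(y-g)[:2];L=np.linalg.norm(u);print('L',L,'ang',np.degrees(np.arctan2(u[1],u[0])),'seat',(g+(y-g)*88/132)[:2])
pl=ray(c,f([[45,98],[333,72],[357,198],[60,228]],[230,125]),.008);print('plate ctr',pl.mean(0),np.degrees(np.arctan2(*(pl[1]+pl[2]-pl[0]-pl[3])[[1,0]])),[np.linalg.norm(pl[i]-pl[i-1]) for i in range(4)])
im=c['color'];hsv=cv2.cvtColor(im,cv2.COLOR_BGR2HSV)
for nm,lo,hi,z,cols in(('tube',(0,0,150),(180,60,255),.03,range(244,328,4)),('head',(95,80,40),(130,255,255),.044,range(326,352,2))):
    m=cv2.inRange(hsv,lo,hi);Q=[]
    for x in cols:
        r=np.where(m[190:245,x])[0]+190
        if len(r):Q.append([x,r.min(),r.max(),(r.min()+r.max())/2])
    Q=np.array(Q);print(nm,Q[:,:3].astype(int).tolist())
print(hsv[215,315:352].tolist())
b=im[192:247,232:356];cv2.imwrite('pics/arm.png',cv2.resize(b,None,fx=6,fy=6,interpolation=cv2.INTER_CUBIC))
E
```

```text
tips [[0.6759 0.2307 0.0799]
 [0.6029 0.2249 0.0807]
 [0.687  0.1    0.0796]
 [0.6115 0.0942 0.0799]]
top@.081 [[0.6762 0.2306 0.081 ]
 [0.6065 0.2246 0.081 ]
 [0.6865 0.1001 0.081 ]
 [0.612  0.0943 0.081 ]]
L 0.13102794501586737 ang -85.69619397973518 seat [0.64593067 0.14065912]
L 0.13062399773125152 ang -86.52168817384225 seat [0.64662486 0.14066299]
plate ctr [0.64215753 0.16354394 0.008     ] -85.61390067671782 [np.float64(0.07607642013509315), np.float64(0.16694130119274855), np.float64(0.07428653056807324), np.float64(0.17160830377890296)]
tube [[244, 191, 244], [248, 190, 244], [252, 190, 244], [256, 190, 244], [260, 190, 244], [264, 190, 244], [268, 190, 244], [272, 190, 244], [276, 190, 244], [280, 190, 244], [284, 190, 244], [288, 190, 244], [292, 190, 244], [296, 190, 244], [300, 191, 244], [304, 202, 244], [308, 204, 244], [312, 208, 244], [316, 209, 243], [320, 210, 243], [324, 213, 235]]
head [[330, 229, 232], [332, 215, 233], [334, 214, 233], [336, 214, 233], [338, 215, 234], [340, 215, 235], [342, 216, 235], [344, 216, 233], [346, 216, 223]]
[[30, 10, 235], [30, 11, 231], [33, 11, 232], [30, 12, 228], [32, 18, 223], [30, 22, 216], [33, 26, 204], [29, 29, 192], [30, 27, 182], [31, 32, 173], [30, 36, 169], [29, 38, 166], [30, 36, 161], [30, 37, 153], [33, 36, 142], [39, 21, 121], [103, 42, 98], [107, 87, 105], [109, 119, 141], [108, 143, 185], [107, 147, 201], [107, 142, 203], [108, 138, 199], [107, 134, 196], [108, 117, 196], [109, 95, 198], [109, 81, 199], [107, 73, 191], [107, 62, 174], [104, 47, 156], [104, 34, 150], [86, 12, 146], [43, 21, 148], [29, 37, 153], [30, 41, 157], [29, 42, 153], [31, 42, 151]]
```

View pics/arm.png

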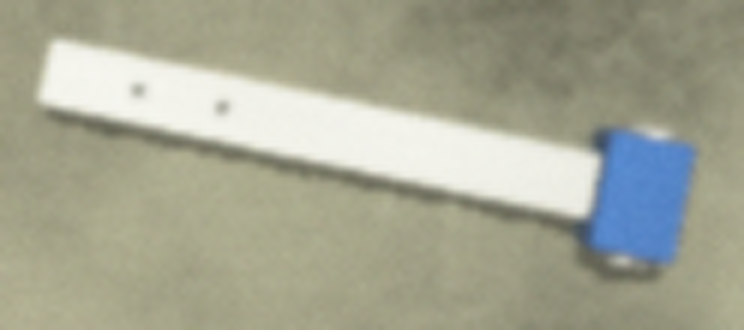

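The crop shows the tube corners at (52,38), (38,103), (603,152) and (587,218). The blue head's corners are at (608,130), (695,147), (675,265) and (590,250).

```bash
python3 - <<'E'
from m import *
import pickle
c=pickle.load(open('top0.pkl','rb'))
f=lambda p:(np.array(p,float)+.5)/6-.5+[232,192]
T=ray(c,f([[52,38],[38,103],[587,218],[603,152]]),.03)[:,:2];H=ray(c,f([[608,130],[695,147],[675,265],[590,250]]),.044)[:,:2]
o=T[:2].mean(0);h=T[2:].mean(0);hc=H.mean(0);print('open',o,'shoulder',h,'head',hc,np.linalg.norm(h-o))
print('w',np.linalg.norm(T[0]-T[1]),np.linalg.norm(T[2]-T[3]),'head dims',np.linalg.norm(H[0]-H[1]),np.linalg.norm(H[1]-H[2]))
u=(h-o)/np.linalg.norm(h-o);v=(hc-o)/np.linalg.norm(hc-o)
for w in(u,v):print('ang',np.degrees(np.arctan2(w[1],w[0])))
print('bal',o+u*.194,h-u*.066,hc-v*.086)
# refine via threshold
im=c['color'];m=np.zeros(im.shape[:2],np.uint8);m[190:240,238:332]=cv2.inRange(im,(195,195,195),(255,255,255))[190:240,238:332]
k=max(cv2.findContours(m,0,1)[0],key=cv2.contourArea);P=ray(c,k[:,0],.03)[:,:2]
print(cv2.minAreaRect((P*1000).astype(np.float32)))
print(readout.get_tool_rot(),readout.get_force(),readout.get_clock(),ctrl.tip_reach)
# feasibility of pick & place
from scipy.spatial.transform import Rotation as Ro
def q(a): # jaws across tube direction a
    x=np.array([0,0,-1.]);y=np.array([-np.sin(a),np.cos(a),0]);return Ro.from_matrix(np.c_[x,y,np.cross(x,y)]).as_quat()
for a in(-102.3,77.7,-86,94):print(a,ctrl.inverse_kinematics([.465,.062,.2],q(np.radians(a))),ctrl.inverse_kinematics([.645,.141,.2],q(np.radians(a))))
E
```

```text
open [0.50233122 0.25120148] shoulder [ 0.44520294 -0.00317051] head [ 0.4396537 -0.0216669] 0.2607081667258957
w 0.03104433040167547 0.03143363359765632 head dims 0.04018195858407612 0.05447917322084492
ang -102.65777901685485
ang -102.93636779327643
bal [0.45982052 0.0619164 ] [0.45966535 0.06122544] [0.45890642 0.06215036]
((473.78997802734375, 124.31627655029297), (258.96514892578125, 29.667858123779297), 77.18757629394531)
[-0.6923172   0.14410037  0.69243671  0.14305027] [ 0.96379912  0.1649197  -0.13624653] 0.1 0.025
-102.3 [ 0.55375043  0.06364656 -0.50816971  0.         -0.99898006  2.37316672] [ 0.50997254  0.37239359 -0.09980375  0.         -1.09859898  2.41694462]
77.7 [ 0.55375043  0.06364656 -0.50816971  0.         -0.99898006 -0.76842593] [ 0.50997254  0.37239359 -0.09980375  0.         -1.09859898 -0.72464804]
-86 [ 0.55375043  0.06364656 -0.50816971  0.         -0.99898006  2.65765539] [ 0.50997254  0.37239359 -0.09980375  0.         -1.09859898  2.70143328]
94 [ 0.55375043  0.06364656 -0.50816971  0.         -0.99898006 -0.48393726] [ 0.50997254  0.37239359 -0.09980375  0.         -1.09859898 -0.44015937]
```

```bash
cat >> h.py <<'E'
from scipy.spatial.transform import Rotation as Ro
def q(deg):
    a=np.radians(deg);x=np.array([0,0,-1.]);y=np.array([-np.sin(a),np.cos(a),0]);return Ro.from_matrix(np.c_[x,y,np.cross(x,y)]).as_quat()
E
python3 - <<'E'
from h import *
import pickle
c=pickle.load(open('top0.pkl','rb'));s=pickle.load(open('side0.pkl','rb'))
for z in(.2,.3,.35,.4,.45,.5):
    X=ray(c,[[333,70],[419,60]],z);print(z,X[:,:2].round(3).tolist(),(proj(s,X)*1.5).round().tolist())
B=np.array([.4597,.0618])
effector.gripper_to(0.7,80)
ctrl.reach([*B,.15],q(77.25))
ctrl.line_to([*B,.06],.12)
print('stop',ctrl.line_to([*B,.028],.05,f_stop=6),readout.get_ee_pos(),readout.get_force())
c=capture('side');cv2.imwrite('pics/s1.png',cv2.resize(c['color'][150:340,130:330],None,fx=3,fy=3,interpolation=cv2.INTER_CUBIC))
print(readout.get_clock())
E
```

```text
0.2 [[0.81, 0.014], [0.829, -0.187]] [[605.0, 292.0], [696.0, 414.0]]
0.3 [[0.771, 0.035], [0.788, -0.141]] [[583.0, 216.0], [662.0, 313.0]]
0.35 [[0.752, 0.046], [0.767, -0.119]] [[571.0, 174.0], [644.0, 259.0]]
0.4 [[0.732, 0.056], [0.746, -0.096]] [[558.0, 130.0], [626.0, 201.0]]
0.45 [[0.712, 0.067], [0.725, -0.073]] [[545.0, 82.0], [606.0, 141.0]]
0.5 [[0.693, 0.077], [0.705, -0.05]] [[530.0, 30.0], [585.0, 77.0]]
stop False [0.45976628 0.06181913 0.02793302] [-0.64716397 -1.19396454 -0.52759852]
4.375
```

View pics/s1.png

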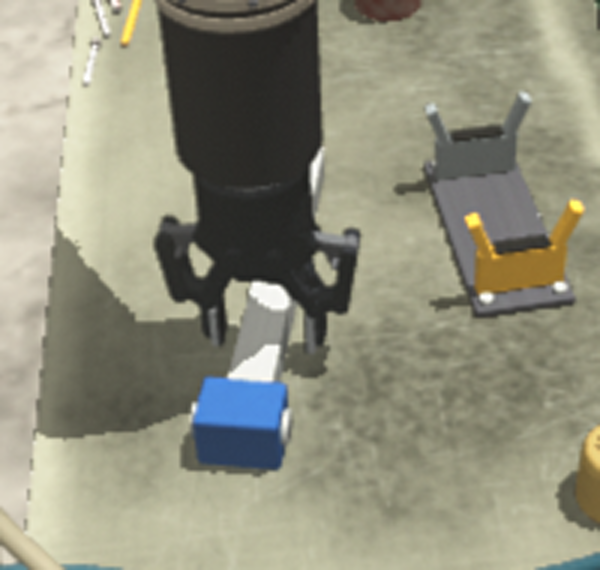

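The jaws straddle the tube between the pads and nothing is touching. I'll grip, lift a little and check that it's level.

```bash
python3 - <<'E'
from h import *
effector.gripper_to(0.0,80);print('w',readout.get_gripper_width(),readout.get_ft_torque())
p=np.array(readout.get_ee_pos())
ctrl.line_to(p+[0,0,.03],.05);ctrl.wait(.2)
f=np.array(readout.get_force());t=np.array(readout.get_ft_torque());print(f,t,readout.get_ee_pos(),readout.get_clock())
c=capture('side');cv2.imwrite('pics/s2.png',cv2.resize(c['color'][150:340,130:330],None,fx=3,fy=3,interpolation=cv2.INTER_CUBIC))
u=np.array([np.cos(np.radians(-102.75)),np.sin(np.radians(-102.75)),0])
for a in(0,):print('tau about horizontal-perp', t@np.cross([0,0,1],u))
E
```

```text
w 0.3401255171924765 [ 0.18645131  0.81909068 -0.06999319]
[ 0.34635095 -0.11709776 -8.37927216] [-0.03425382  0.00687269 -0.02032435] [0.45956642 0.06177685 0.05820517] 5.7167
tau about horizontal-perp -0.03492598492672319
```

View pics/s2.png

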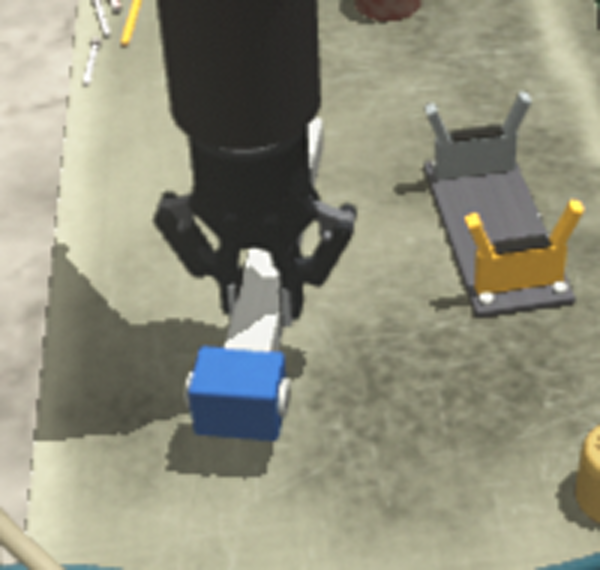

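The arm hangs freely: the force is 8.4 N, equal to its weight, and the moment is only 0.035 N m, which puts it about 4 mm off balance. It looks level. I'll raise it and carry it above the rest.

```bash
python3 - <<'E'
from h import *
p=np.array(readout.get_ee_pos())
ctrl.line_to([p[0],p[1],.16],.1);ctrl.wait(.5)
ctrl.line_to([.645,.141,.16],.1,orientation=q(94));ctrl.wait(.3)
print(readout.get_ee_pos(),readout.get_force(),readout.get_ft_torque(),readout.get_clock())
import pickle
o=np.zeros((570,800,3),np.uint8)
for n,(a,b,x0,x1),k in(('side',(120,280,230,363),3),('top',(110,190,200,333),3)):
    c=capture(n);pickle.dump(c,open(n+'3.pkl','wb'))
    r=cv2.resize(c['color'][a:b,x0:x1],None,fx=3,fy=3,interpolation=cv2.INTER_CUBIC)
    X=0 if n=='side' else 400;o[:r.shape[0],X:X+r.shape[1]]=r
cv2.imwrite('pics/s3.png',o)
E
```

```text
[0.64492774 0.14095974 0.16010121] [ 5.35349564e-03 -4.55781895e-01 -7.45912040e+00] [-0.03239232  0.02010353  0.0367325 ] 9.9
```

View pics/s3.png

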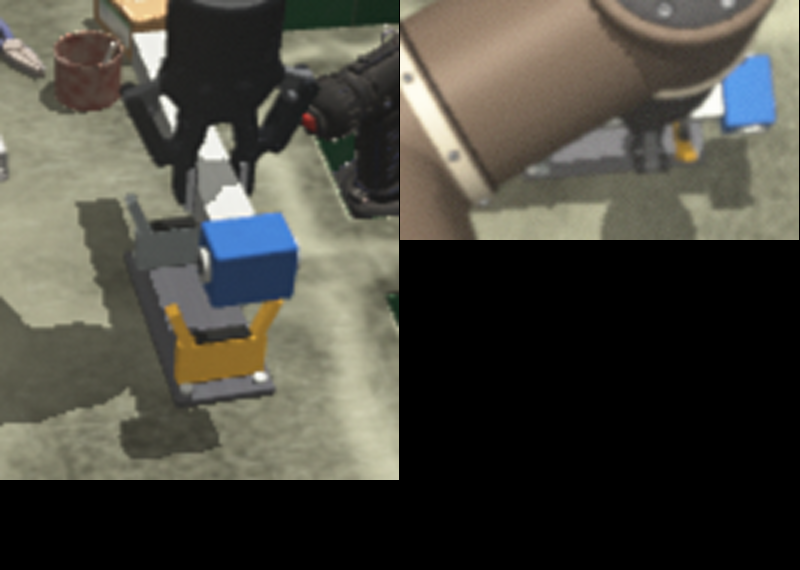

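The arm hangs above the rest with the head past the yellow cradle. I'll check the head pose numerically against the prediction.

```bash
python3 - <<'E'
from h import *
import pickle
b=np.array([.645,.141,.147]);u=np.array([np.cos(np.radians(-86)),np.sin(np.radians(-86)),0]);n=np.array([-u[1],u[0],0]);k=np.array([0,0,1])
for nm in('side','top'):
    c=pickle.load(open(nm+'3.pkl','rb'));hsv=cv2.cvtColor(c['color'],cv2.COLOR_BGR2HSV)
    m=cv2.inRange(hsv,(100,110,40),(125,255,255));x=(220,120,345,230) if nm=='side' else (310,110,345,170)
    M=np.zeros_like(m);M[x[1]:x[3],x[0]:x[2]]=m[x[1]:x[3],x[0]:x[2]]
    cs=max(cv2.findContours(M,0,1)[0],key=cv2.contourArea)
    P=[b+u*s+n*w+k*h for s in(.066,.106) for w in(-.027,.027) for h in(-.015,.029)]
    h1=cs[:,0].astype(np.float32);h2=cv2.convexHull(proj(c,P).astype(np.float32))[:,0]
    for l,h in(('seen',h1),('pred',h2)):
        M=cv2.moments(cv2.convexHull(h));print(nm,l,h.min(0),h.max(0),M['m10']/M['m00'],M['m01']/M['m00'],M['m00'])
    print('px/mm: +x,+y,+z 10mm',[(proj(c,b+d)-proj(c,b)).round(1).tolist() for d in np.eye(3)*.01])
E
```

```text
side seen [297. 191.] [328. 221.] 312.4187875025864 205.951582867784 805.5
side pred [295.50906 189.6801 ] [329.61227 223.2282 ] 312.2803645655542 206.3480791106977 938.5814132890664
px/mm: +x,+y,+z 10mm [[[4.7, -0.4]], [[-0.9, -2.8]], [[0.3, -3.8]]]
top seen [310. 129.] [324. 152.] 316.8460606060606 140.90303030303028 275.0
top pred [304.1637  127.54432] [325.1097  154.00867] 314.5801981386786 140.791890714764 469.36079641850665
px/mm: +x,+y,+z 10mm [[[-0.1, -4.0]], [[-4.0, 0.1]], [[0.2, -0.7]]]
```

The seen and predicted head centroids agree to about 0.4 px in the side view, roughly 1 mm and level. The top view's x was clipped by my window. Now lowering.

```bash
python3 - <<'E'
from h import *
print('early',ctrl.line_to([.645,.141,.088],.06,f_stop=6),readout.get_ee_pos(),readout.get_force())
print('touch',ctrl.line_to([.645,.141,.073],.02,f_stop=4))
ctrl.wait(.3)
print(readout.get_ee_pos(),readout.get_force(),readout.get_ft_torque(),readout.get_clock())
c=capture('side');cv2.imwrite('pics/s4.png',cv2.resize(c['color'][120:280,230:363],None,fx=3.5,fy=3.5,interpolation=cv2.INTER_CUBIC))
E
```

```text
early False [0.64533636 0.14113523 0.08856063] [ 0.06943349  0.12840026 -7.70264779]
touch True
[0.64499143 0.14103414 0.07857517] [-0.90922952  0.60031413  5.60183587] [0.11165139 0.30752743 0.00679433] 12.175
```

View pics/s4.png

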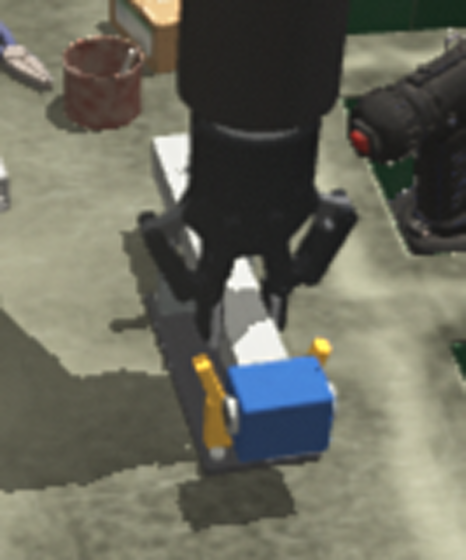

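Contact came at TCP z=0.0786, against 0.078 expected for the seats. The tube lies between the yellow arms. I'll release and retreat straight up.

```bash
python3 - <<'E'
from h import *
effector.gripper_to(.65,20);ctrl.wait(.2);print(readout.get_force())
ctrl.line_to([.645,.141,.2],.1)
ctrl.move_j([1.45,0.359,0.012,0,-1.224,-0.288])
ctrl.wait(.3);print(readout.get_force(),readout.get_clock())
import pickle
o=np.zeros((520,800,3),np.uint8)
for n,(a,b,x0,x1),X in(('side',(120,280,230,363),0),('top',(115,225,130,360),400)):
    c=capture(n);pickle.dump(c,open(n+'5.pkl','wb'))
    k=3 if X==0 else 400/230
    r=cv2.resize(c['color'][a:b,x0:x1],None,fx=k,fy=k,interpolation=cv2.INTER_CUBIC)[:, :400];o[:r.shape[0],X:X+r.shape[1]]=r
r=cv2.resize(c['color'][130:178,225:358],None,fx=3,fy=3,interpolation=cv2.INTER_CUBIC);o[250:250+r.shape[0],400:400+r.shape[1]]=r
cv2.imwrite('pics/s5.png',o)
c0=pickle.load(open('top0.pkl','rb'))
d=cv2.absdiff(c0['color'],c['color']).max(2);print('diff cup',np.percentile(d[155:190,135:170],98),'tube',np.percentile(d[198:226,140:205],98))
E
```

```text
[-0.13705008 -0.65128165  1.05612444]
[-0.71249447 -0.50860482 -0.31740186] 16.675
diff cup 6.519999999999982 tube 5.0
```

View pics/s5.png

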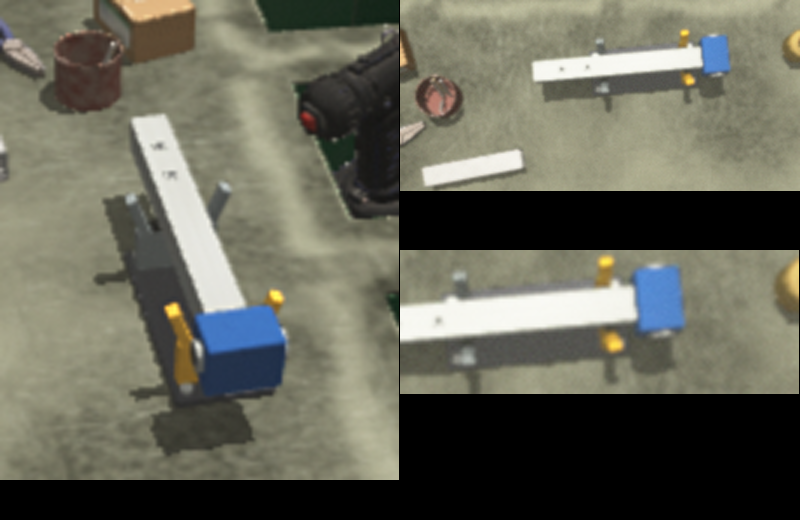

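The arm lies in both cradles with the head outside the yellow one; the cup and plain tube are unmoved. One final numeric check, then I'll hand it in.

```bash
python3 - <<'E'
from h import *
import pickle
c=pickle.load(open('top5.pkl','rb'));im=c['color']
m=np.zeros(im.shape[:2],np.uint8);m[130:175,200:320]=cv2.inRange(im,(195,195,195),(255,255,255))[130:175,200:320]
k=max(cv2.findContours(m,0,1)[0],key=cv2.contourArea);P=ray(c,k[:,0],.08)[:,:2]
(ct,sz,an)=cv2.minAreaRect((P*1000).astype(np.float32));print(ct,sz,an)
# refer balance: tube centre is at -64 mm
bx=cv2.boxPoints((ct,sz,an));u=max([bx[1]-bx[0],bx[2]-bx[1]],key=np.linalg.norm);u=u/np.linalg.norm(u);u=u if u[1]<0 else -u
bal=np.array(ct)+64*u;d=bal-[645,141];s=np.array([np.cos(np.radians(-86)),np.sin(np.radians(-86))])
print('bal',bal,'ang',np.degrees(np.arctan2(u[1],u[0])),'dx',d@s,'dy',d@[-s[1],s[0]],'t',readout.get_clock())
if abs(d@s)<14 and abs(d@[-s[1],s[0]])<11: ctrl.job_done();print('handed in')
E
```

```text
(641.6148071289062, 204.9899139404297) (32.72845458984375, 259.5286865234375) 4.076561450958252
bal [646.16452074 141.1518364 ] ang -85.92345 dx -0.07023366897627245 dy 1.172275598033374 t 16.775
the job is handed in; nothing more can be done
handed in
```

The hinge arm is lying in both cradles of the rest, and I handed the job in at 16.8 s of the 42 s allowed. I gripped it across the tube about 4 mm from its balance point, lifted it level, carried it over and lowered it until it touched. Then I released it and moved the gripper clear. The verdict isn't reported back, so what follows is from my own checks.

- **In the air:** the gripper carried about 8.4 N, the arm's full weight. The moment was only 0.035 N m. Above the rest, the head's position in the side view matched a level arm to within about 1 mm.
- **Lowering:** the arm touched at a TCP height of 0.0786 m, against the 0.078 m I expected for the seats.
- **Final position:** the top view puts the balance point 0.1 mm along and 1.2 mm sideways from my measured seat position, and in line to about 0.1°. It looks level in both views, and the blue head is outside the yellow cradle.
- **Bystanders:** the before and after pictures show no movement of the cup or the plain tube. The robot was back at its start pose and touching nothing.

Two checks disagreed slightly:
- **Seat position:** the cradle tips and the plate outline gave results about 2 mm apart; I aimed between them.
- **Head in the air:** in the top-view check, my search window cut off part of the head, so only its sideways position across the tube could be used there.

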